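# Count three sealing plugs out of the lever dispenser and put them on the balance

## Task

We need exactly three sealing plugs for the open ports of the extraction manifold. Slide the steel dish in under the dispenser's spout, press the dispenser's lever all the way down and let it come fully up three times so that three plugs drop into the dish and no more, then draw the dish out and set it, with its three plugs, upright in the middle of the balance pan. Leave the remaining plugs in the dispenser and do not disturb the other things on the bench.

Things in the scene. Friction and masses are not known exactly. Their poses are not given: they have to be found in the camera images.
- dish_mid (a point): Middle of the loose steel dish: a square open bowl 84 x 84 mm outside, 30 mm high, walls 3 mm; this point is at the bowl's centre, 15 mm above its underside. A flat foot, 4 mm thick, runs out along the dish's -x to an upright square post. About 160 g; stands on the table at the start.
- dish_grip (a point): Grip point on the axis of the dish's upright post (16 x 16 mm, sides along the dish's x and y), to be pinched from above: 62 mm from the bowl's centre along the dish's -x and 56 mm above the dish's underside. The post's top is 76 mm above the underside. Fingers down to 36 mm stay over the bowl's rim.
- dispenser: Fixed white hand dispenser for sealing plugs. Origin on the table under the axis of its upright clear magazine (39 mm square, top 146 mm above the table). Its x points from the magazine to the lever end; the spout opens to -x. The lever's bearing plates are 140 mm high. Base plate 100 mm wide, 10 mm high, from x = 30 to 200 mm.
- deck (a point): Middle of the front lower edge of the dispenser's deck, at x = -15 mm, 52 mm above the table. The deck, 60 mm wide, juts over the table from the pedestal's front (x = 38 mm) to here; guide cheeks 39 mm wide go on to x = -30 mm, also 52 mm above the table. The dish (30 mm high) goes under it: slide it in and out low.
- spout (a point): Point on the table under the drop of the plugs, at x = -40 mm, y = 0 of the dispenser, with its axes. The middle of the dish belongs here, its axes along the dispenser's (post pointing away from it), so that the bowl reaches a little under the deck. Plugs fall about 50 mm, landing within some 20 mm of this point.
- lever_pad (a point): Middle of the upper face of the black thumb pad (42 x 36 mm) at the end of the dispenser's lever; moves with the lever. At rest about 166 mm above the table and 180 mm from the magazine axis along the dispenser's +x; fully pressed about 66 mm lower, staying within 8 mm of the same x.
- lever (a joint): Angle of the dispenser's sprung lever, rad: 0 at rest (handle 17 degrees above level), 0.6 at its lower stop. Pressing the pad down takes about 6 N at first, 9 N near the stop; it returns by itself. A stroke pushes the lowest plug out of the spout by about 0.5 rad; back up at 0 the stack drops and the next plug is ready. One full stroke, one plug.
- balance: Fixed white laboratory balance, body 240 (x) x 200 (y) x 48 mm, from x = -140 to 100 mm and y = -100 to 100 mm; origin on the table under the middle of its pan. The display lies at the -x side.
- pan (a point): Middle of the top face of the balance's flat square steel pan, 165 x 165 mm, 62 mm above the table; axes of the balance.
- jar: Bystander: small amber jar, 56 mm across, 75 mm high; origin under its middle.
- reagent: Bystander: glass reagent bottle, 80 mm across, 170 mm high; origin under its middle.
- beaker: Bystander: glass beaker, 70 mm across, 85 mm high; origin under its middle.
- spatula: Bystander: flat steel double-ended laboratory spatula, 150 mm long, 5 mm thick, lying on the table along its x; origin under its middle.
- vial: Bystander: amber vial, 26 mm across, 48 mm high, standing beside the dispenser's base plate; origin under its middle.
- filterbox: Bystander: closed cardboard box, 90 (x) x 120 (y) x 40 mm, behind the balance; origin under its middle.
- plug1: White sealing plug, a disc 28 mm across and 12 mm thick, 16 g; number 1 from the bottom of the stack of six in the magazine; origin at its centre, 66 mm above the table at the start.
- plug2: White sealing plug, a disc 28 mm across and 12 mm thick, 16 g; number 2 from the bottom of the stack of six in the magazine; origin at its centre, 78 mm above the table at the start.
- plug3: White sealing plug, a disc 28 mm across and 12 mm thick, 16 g; number 3 from the bottom of the stack of six in the magazine; origin at its centre, 90 mm above the table at the start.
- plug4: White sealing plug, a disc 28 mm across and 12 mm thick, 16 g; number 4 from the bottom of the stack of six in the magazine; origin at its centre, 102 mm above the table at the start.
- plug5: White sealing plug, a disc 28 mm across and 12 mm thick, 16 g; number 5 from the bottom of the stack of six in the magazine; origin at its centre, 114 mm above the table at the start.
- plug6: White sealing plug, a disc 28 mm across and 12 mm thick, 16 g; number 6 from the bottom of the stack of six in the magazine; origin at its centre, 126 mm above the table at the start.
There are look-alikes about, which are no part of the job. Leave any green look-alike of the dispenser alone.

How it is judged:
By the outcome, as a careful person would: the job done as asked, in the order asked, and still so for the second after the job is handed in, with the robot touching nothing.
It also fails if it takes over 72 s, if anything falls off the work surface, if the arm or the gripper's body presses on something with over 40 N, if the wrist force passes 120 N, or if a joint passes its speed limit or range.

## Robot

A 6-joint arm with a two-finger parallel gripper is mounted at the origin on the work surface. World frame = base frame: x ahead of the robot, y to its left, z up, the work surface at z = 0. Lengths are in m, angles in rad, forces in N, time in s.
With the tool pointing down it reaches from about 0.375 to 0.975 m from the base axis. Payload 3.8 kg.
Tool frame: the origin (TCP) lies midway between the tips of the shut fingers; the grasp point (between the pads) lies 19 mm behind it; x points along the fingers, y is the direction in which the jaws open and shut, and the axes are right-handed (so a half turn about x gives the same grasp; the last joint's range is limited). The gripper opens to 88 mm and grips with 3 to 60 N. Pads are 18 mm wide; open, the fingers measure 123 mm over their backs; the gripper's body (75 mm by 187 mm) begins 45 mm behind the grasp point.
Start: joints at [-1.379, 0.264, 1.604, -0, 1.274, -0.037], TCP at [0.153, -0.657, 0.239] pointing down, gripper open.
Joint ranges: [-2.63, 2.63], [-0.94, 2.18], [0.31, 2.57], [-1.31, 4.45], [0, 2.66], [-2.55, 2.55]. Speed limits (rad/s): [2.57, 2.57, 3.14, 3.14, 3.14, 3.14].

## Interface

Orientations are given as a rotation vector (axis times angle).
In Python, from cell import manip, inverse_kinematics, cams, order gives the robot as it stands. Calls block until the motion is done:
- manip.move_pose(position, orientation): joint-space move of the TCP to a pose.
- manip.move_linear(position, rate=0.15, rot=None): straight line of the TCP; rot=None keeps the orientation; rate is the mean speed in m/s.
- manip.set_joints(angles): joint-space move.
- manip.set_gripper(opening, force=None): finger opening in m; force is the grip in N (None keeps the last); returns when the fingers have stopped.
- manip.dwell(seconds).
- inverse_kinematics(position, orientation): joint angles nearest the present ones, or None.
- manip.state(): the state.
- cams.capture(name): name is "scene" or "top" or "wrist"; returns a dict with "image" (480x640x3 uint8, blue, green, red), "z_map" (480x640 float32, m along the optical axis (not along the pixel's ray), 0 where there is no reading), "intrinsics" (3x3 intrinsics, pixels), "k1" (the pictures are not rectified: a ray, as slopes to the right and down, at radius r is drawn at 1 + k1 r^2 times it, then the intrinsics apply), "position" and "orientation" of the camera in the world; the wrist camera has in their place "T_tool_cam" (4x4, takes a point from camera to tool coordinates, whose origin is the TCP and whose axes are the tool frame's). Camera axes: x right, y down, z forward; pixel columns grow to the right and rows downward; lengths in m; the calibration is good to about 2 mm. A picture is of the moment at which its call begins: read the wrist's pose just before it.
A pose or a line that the arm cannot do raises manip.IKError and nothing moves.
- order.close_job(): hands the job in, once; it reports no verdict.
The state is a dict: "clock": time; "joint_pos": joint angles; "joint_velocities": joint speeds; "tau": joint torques, N m; "tool_pos": TCP position; "tcp_rot": TCP orientation; "contact_force": force on the tool from outside, world axes, zero at the start; "moment": the same for the moment, N m; "gripper_width": finger opening in m.
Only numpy, scipy, OpenCV 4.12 (cv2) and the standard library are available. Lean on these libraries where they do the work, as an engineer would, in place of code of your own. Each camera call takes 0.05 s, during which the arm holds its last target. There are 200 camera calls.

## Working session

There is one attempt and no reset: what is moved stays moved. The work goes in short steps, each a Python script; the robot and the scene stay as the last script left them, time stands still between calls to the robot, and variables do not carry over. Pictures are saved under pics/ and viewed, about 8 in all and at most 12, crops included, and the job is handed in when it is done.

```bash
mkdir -p pics; ls; cat > h.py <<'E'
import numpy as np, cv2
from scipy.spatial.transform import Rotation as R
from cell import manip, inverse_kinematics, cams, order
def Rm(o):
    o=np.asarray(o,float)
    return o if o.shape==(3,3) else R.from_rotvec(o).as_matrix()
def cap(name):
    s=manip.state(); c=cams.capture(name)
    if name=='wrist':
        T=np.eye(4);T[:3,:3]=Rm(s['tcp_rot']);T[:3,3]=s['tool_pos'];T=T@np.array(c['T_tool_cam'])
    else:
        T=np.eye(4);T[:3,:3]=Rm(c['orientation']);T[:3,3]=c['position']
    c['T']=T;return c
def und(c,uv):
    K=np.array(c['intrinsics']);uv=np.atleast_2d(uv).astype(float)
    d=cv2.undistortPoints(uv.reshape(-1,1,2),K,np.array([c['k1'],0,0,0.])).reshape(-1,2)
    return np.c_[d,np.ones(len(d))]
def onplane(c,uv,z):
    d=und(c,uv)@c['T'][:3,:3].T;o=c['T'][:3,3]
    return o+d*((z-o[2])/d[:,2])[:,None]
def cloud(c):
    v,u=np.mgrid[0:480,0:640]
    p=und(c,np.c_[u.ravel(),v.ravel()])*c['z_map'].ravel()[:,None]
    return (p@c['T'][:3,:3].T+c['T'][:3,3]).reshape(480,640,3)
E
python3 - <<'E'
from h import *
for n in('scene','top'):
    c=cap(n);cv2.imwrite(f'pics/{n}0.png',c['image']);print(n,c['T'],c['intrinsics'],c['k1'],c['orientation'])
    np.save(f'{n}0.npy',c,allow_pickle=True)
print(manip.state())
E
```

```text
pics
scene [[-0.7318362   0.36803866 -0.57355324  1.24468424]
 [ 0.68147709  0.39254076 -0.61765744  0.84126843]
 [-0.00217879 -0.84288747 -0.53808546  0.86572328]
 [ 0.          0.          0.          1.        ]] [[563.22952272   0.         316.20344255]
 [  0.         563.22952272 245.71416006]
 [  0.           0.           1.        ]] -0.017406120301397595 [-0.91121575 -2.31161628  1.26808152]
top [[ 0.01486948 -0.99040622  0.13738421  0.30497466]
 [-0.99988286 -0.01422994  0.00563616 -0.03174182]
 [-0.00362712 -0.13745193 -0.9905018   1.39619943]
 [ 0.          0.          0.          1.        ]] [[533.36780651   0.         320.4700513 ]
 [  0.         533.36780651 244.22905779]
 [  0.           0.           1.        ]] -0.12007208459166711 [-2.1634697   2.13206947 -0.14328542]
{'clock': 0.1, 'joint_pos': array([-1.37888397e+00,  2.64655691e-01,  1.60524882e+00, -2.91290517e-06,
        1.27371806e+00, -3.69121894e-02]), 'joint_velocities': array([ 1.62126070e-03, -5.48587928e-04, -3.94058010e-03, -5.17466911e-04,
        7.27116882e-05, -5.13191575e-04]), 'tau': array([-3.06865568e-04, -5.03619933e+01, -3.58072221e+01,  7.29980785e-02,
        2.32991850e-02, -5.32072409e-05]), 'tool_pos': array([ 0.15297633, -0.65676384,  0.23752128]), 'tcp_rot': array([ 2.10095169,  0.24358929, -2.10128995]), 'contact_force': array([0.6424103 , 0.09289895, 0.72574463]), 'moment': array([ 0.00710115,  0.01024598, -0.0186209 ]), 'gripper_width': 0.08772194329850527}
```

View pics/top0.png

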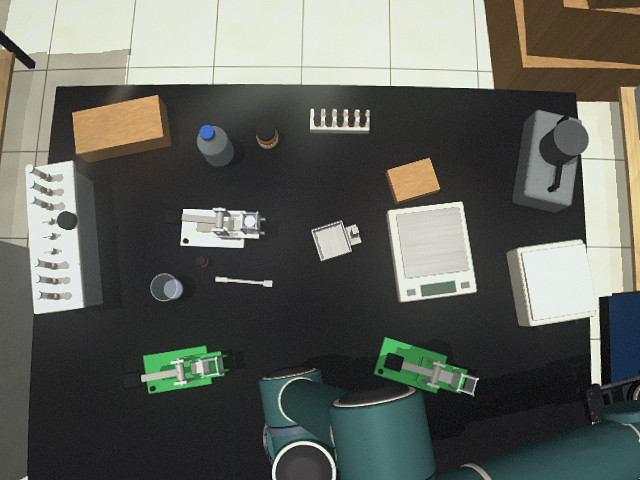

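View pics/scene0.png

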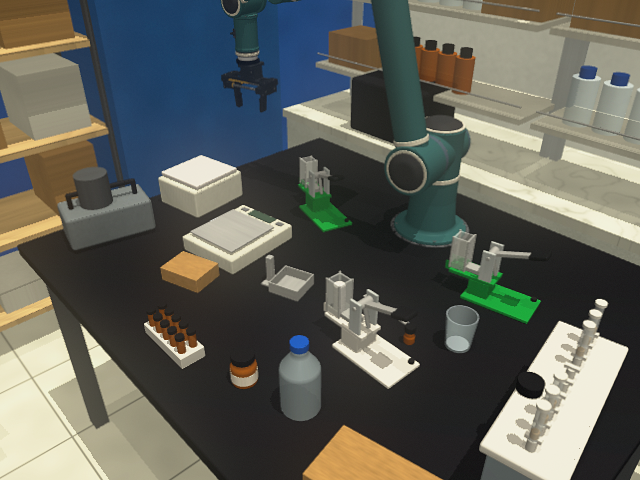

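The top view shows these candidates:
- **Dispenser:** white one at (222,225), with its magazine at (252,222) and lever toward the left. The green look-alikes at (185,370) and (428,368) stay untouched.
- **Dish:** only one, bowl at (333,240), post at (353,232).
- **Balance:** the one with a display at (438,289), pan at (432,240). The white box at (552,282) has no display, so it's a look-alike.

Next I measure these using height masks.

```bash
python3 - <<'E'
from h import *
top=np.load('top0.npy',allow_pickle=True).item(); sc=np.load('scene0.npy',allow_pickle=True).item()
P=cloud(top);Q=cloud(sc)
def rect(pts):
    (c,s,a)=cv2.minAreaRect((pts[:,:2]*1000).astype(np.float32));return np.round(c,1),np.round(s,1),round(a,1)
def box(P,u0,v0,u1,v1,z0,z1):
    p=P[v0:v1,u0:u1].reshape(-1,3);return p[(p[:,2]>z0)&(p[:,2]<z1)]
print('table z',np.median(P[300:330,300:380,2]), np.median(Q[300:310,200:230,2]))
tb=top['image'];
for n,b in dict(pan=(380,195,480,305,.055,.072),balbody=(380,195,480,305,.03,.072),rim=(300,210,345,270,.02,.04),post=(335,215,370,255,.06,.09),dishall=(300,210,370,270,.02,.09),base=(170,195,250,255,.004,.018),mag=(235,200,275,245,.135,.156),jar=(250,120,285,155,.05,.09),vial=(195,255,212,270,.03,.06),reag=(190,118,240,170,.01,.18)).items():
    p=box(P,*b); print('T',n,len(p),rect(p) if len(p)>4 else '', np.round(np.median(p,0),3) if len(p) else '')
q=Q.reshape(-1,3)
def wb(x0,x1,y0,y1,z0,z1):
    return q[(q[:,0]>x0)&(q[:,0]<x1)&(q[:,1]>y0)&(q[:,1]<y1)&(q[:,2]>z0)&(q[:,2]<z1)]
m=np.median(box(P,235,200,275,245,.135,.156),0);print(m)
for n,a in dict(mag=(m[0]-.05,m[0]+.05,m[1]-.05,m[1]+.05,.135,.156),pad=(m[0]-.05,m[0]+.05,m[1]+.13,m[1]+.23,.14,.18),).items():
    p=wb(*a);print('S',n,len(p),rect(p) if len(p)>4 else'',np.round(np.median(p,0),3) if len(p) else '')
p=P[(P[...,2]>.14)&(P[...,2]<.18)&(abs(P[...,0]-m[0])<.06)&(abs(P[...,1]-m[1]-.18)<.05)];print('T pad',len(p),rect(p) if len(p)>4 else '')
for k in 'abc':pass
# blow-ups: dispenser/dish from both
a=cv2.resize(tb[190:280,160:370],None,fx=3.8,fy=3.8,interpolation=cv2.INTER_CUBIC)
b=cv2.resize(sc['image'][235:395,240:440],None,fx=1.6,fy=1.6)
o=np.zeros((600,798,3),np.uint8);o[:a.shape[0],:a.shape[1]]=a[:,:798];o[342:342+256,:320]=b;cv2.imwrite('pics/crop1.png',o)
# white mask of base plate
h=tb.astype(int);w=(h.min(2)>150)
E
```

```text
table z 0.00014338506764921544 0.0013283512662721764
T pan 4155 (array([ 482.4, -307.8]), array([227.9, 189.1]), 10.2) [ 0.498 -0.307  0.062]
T balbody 7219 (array([ 499.6, -308.1]), array([277.8, 203.2]), 7.5) [ 0.479 -0.304  0.059]
T rim 150 (array([504.9, -51.3]), array([85.1, 84.2]), 18.4) [ 0.521 -0.037  0.029]
T post 49 (array([ 524.1, -110. ]), array([16.1, 16.6]), 18.7) [ 0.524 -0.11   0.076]
T dishall 256 (array([509.3, -64.5]), array([ 85.1, 112.2]), 18.4) [ 0.519 -0.077  0.03 ]
T base 1484 (array([547.8, 274.4]), array([160.8, 217.9]), 0.9) [0.522 0.289 0.01 ]
T mag 170 (array([534.1, 148.6]), array([44.4, 45.1]), 88.9) [0.533 0.148 0.145]
T jar 318 (array([784.3, 125.1]), array([49.7, 48.4]), 36.7) [0.782 0.124 0.075]
T vial 87 (array([445.6, 282. ]), array([23.8, 23.3]), 88.4) [0.445 0.281 0.048]
T reag 1125 (array([741.1, 252.8]), array([71.9, 80.6]), 28.9) [0.731 0.245 0.116]
[0.53311505 0.14780485 0.14498661]
S mag 299 (array([533.7, 151. ]), array([45., 46.]), 87.9) [0.535 0.151 0.144]
S pad 369 (array([538.7, 315.7]), array([74.5, 38.2]), 89.5) [0.543 0.329 0.165]
T pad 367 (array([538.5, 313.2]), array([70.5, 37.1]), 89.1)
```

View pics/crop1.png

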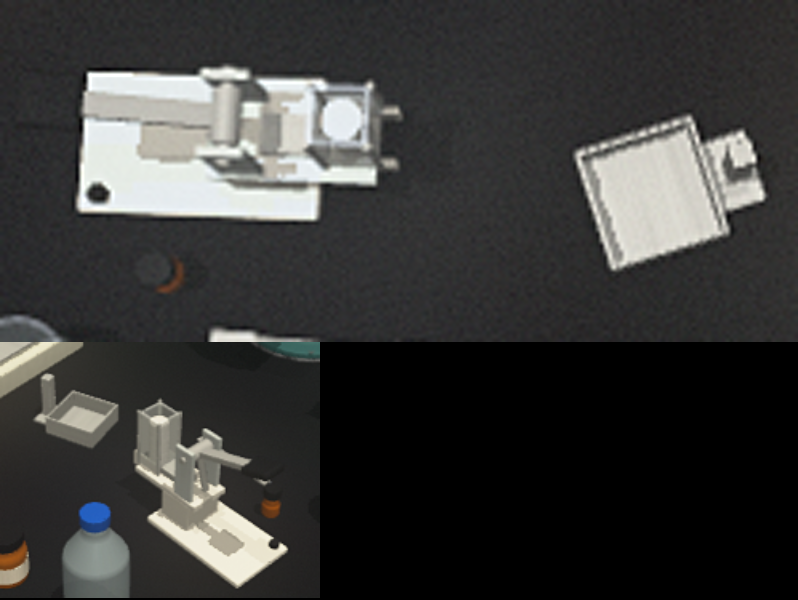

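The crop confirms the choice: a white dispenser with a filled magazine, and the steel dish whose measured post-to-bowl distance (62 mm) and rim size (85 x 84) match. I still need the pan and the plate axis, then I move to the pregrasp.

```bash
cat >> h.py <<'E'
def ori(yaw):  # tool down, jaws along the dish's y for dish yaw (rad); tool y = -dish y
    x=np.array([0,0,-1.]);y=np.array([np.sin(yaw),-np.cos(yaw),0]);return R.from_matrix(np.c_[x,y,np.cross(x,y)]).as_rotvec()
def rect(pts):
    (c,s,a)=cv2.minAreaRect((pts[:,:2]*1000).astype(np.float32));return np.round(c,1),np.round(s,1),round(a,1)
def st(*k):
    s=manip.state();print('t',round(s['clock'],2),'p',np.round(s['tool_pos'],4),'F',np.round(s['contact_force'],1),'w',round(s['gripper_width'],4))
E
python3 - <<'E'
from h import *
top=np.load('top0.npy',allow_pickle=True).item();P=cloud(top)
pl=onplane(top,[[160+87/3.8,190+71/3.8],[160+78/3.8,190+212/3.8],[160+318/3.8,190+220/3.8]],.01);print(np.round(pl,3))
m=((P[...,2]>.056)&(P[...,2]<.068)).astype(np.uint8);m[:,:375]=0;m[:,485:]=0;m[:195]=0;m[310:]=0
m=cv2.morphologyEx(m,cv2.MORPH_OPEN,np.ones((9,9)));print('pan d',rect(P[m>0]))
im=top['image'];g=(im.min(2)>120).astype(np.uint8);g[:,:375]=0;g[:,485:]=0;g[:198]=0;g[310:]=0
g=cv2.morphologyEx(g,cv2.MORPH_OPEN,np.ones((5,5)))
c=max(cv2.findContours(g,0,1)[0],key=cv2.contourArea).reshape(-1,2);print('body',rect(onplane(top,c,.048)))
E=manip.state();print(Rm(E['tcp_rot']).round(2));w=cap('wrist');print(np.round(w['T_tool_cam'],3))
for pz in[((.524,-.110,.15),108.2),((.533,.0475,.037),88.5),((.4,-.37,.1),90),((.539,.33,.1),88.5)]:
    q=inverse_kinematics(pz[0],ori(np.radians(pz[1])));q2=inverse_kinematics(pz[0],ori(np.radians(pz[1]+180)));print(None if q is None else np.round(q,2),None if q2 is None else np.round(q2,2))
cv2.imwrite('pics/pan.png',np.hstack([cv2.resize(im[190:310,375:490],None,fx=3,fy=3),cv2.cvtColor(cv2.resize(m[190:310,375:490]*255,None,fx=3,fy=3),8)]))
E
```

```text
[[0.588 0.345 0.01 ]
 [0.488 0.347 0.01 ]
 [0.485 0.178 0.01 ]]
pan d (array([ 501.9, -309.5]), array([160.8, 160.7]), 7.1)
body (array([ 479.5, -309. ]), array([238.3, 200.2]), 8.1)
[[-0.    0.23 -0.97]
 [ 0.   -0.97 -0.23]
 [-1.   -0.   -0.  ]]
[[ 0.001 -0.275  0.961 -0.146]
 [ 1.     0.001 -0.001 -0.   ]
 [-0.001  0.961  0.275 -0.07 ]
 [ 0.     0.     0.     1.   ]]
[-0.25  0.07  1.99  0.    1.07 -0.57] None
[0.04 0.22 2.07 0.   0.85 0.07] None
[-0.79  0.15  2.02 -0.    0.98 -0.79] [-0.79  0.15  2.02 -0.    0.98  2.35]
[0.51 0.3  1.83 0.   1.01 0.54] None
```

View pics/pan.png

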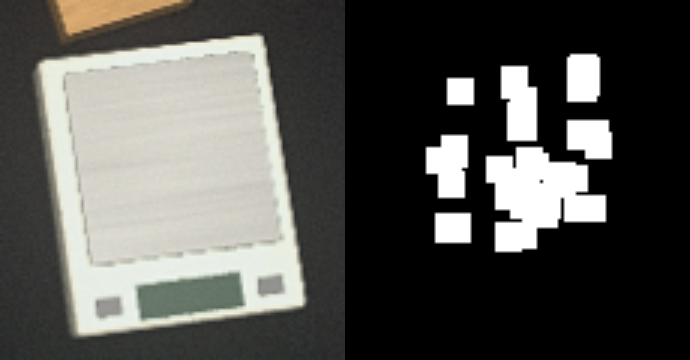

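```bash
python3 - <<'E'
from h import *
top=np.load('top0.npy',allow_pickle=True).item()
f=lambda L:np.array([[375+u/3,190+v/3] for u,v in L])
pp=onplane(top,f([(65,75),(252,52),(283,240),(90,265)]),.062);print('pan',pp.round(3).tolist(),pp.mean(0).round(4))
st();manip.move_pose([.524,-.110,.20],ori(np.radians(108.2)));manip.dwell(.3);st()
c=cap('wrist');cv2.imwrite('pics/w1.png',c['image']);P=cloud(c)
p=P[(P[...,2]>.068)&(P[...,2]<.085)&(abs(P[...,0]-.524)<.03)&(abs(P[...,1]+.11)<.03)];print('post',len(p),rect(p) if len(p)>4 else '')
p=P[(P[...,2]>.022)&(P[...,2]<.036)&(abs(P[...,0]-.505)<.08)&(abs(P[...,1]+.051)<.075)];print('rim',len(p),rect(p) if len(p)>4 else '')
E
```

```text
pan [[0.568, -0.217, 0.062], [0.591, -0.379, 0.062], [0.43, -0.402, 0.062], [0.407, -0.238, 0.062]] [ 0.4988 -0.3089  0.062 ]
t 0.15 p [ 0.153  -0.6569  0.2377] F [ 0.1 -0.2  0.1] w 0.088
t 2.81 p [ 0.524  -0.1104  0.2   ] F [-0.3  0.5  0. ] w 0.0884
post 445 (array([ 524.2, -109.7]), array([15.6, 16.4]), 18.4)
rim 1868 (array([506.7, -57.1]), array([84.2, 97. ]), 18.9)
```

View pics/w1.png

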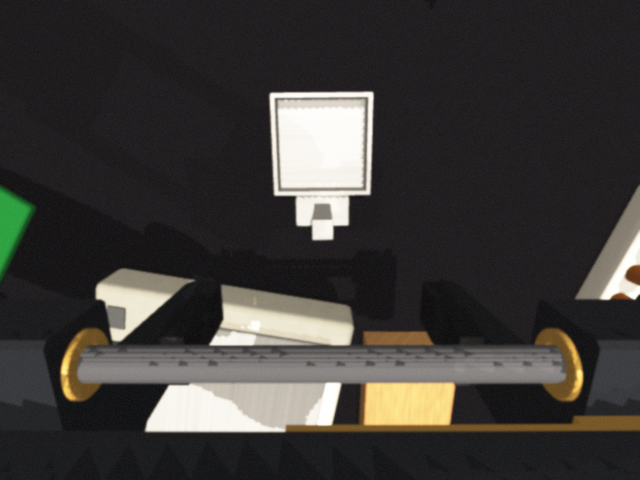

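The wrist view shows the dish with its post at (322,230), square to the jaws, and depth agrees with the top camera to within 1 mm. Next: grasp, lift 4 mm, rotate in line with the dispenser and slide in.

```bash
python3 - <<'E'
from h import *
manip.move_linear([.5242,-.1097,.041],rate=.15);st()
manip.set_gripper(.008,50);st()
manip.move_linear([.5242,-.1097,.046],rate=.05);st()
Y=np.radians(88.8);d=np.array([np.cos(Y),np.sin(Y),0]);mag=np.array([.534,.1485,0])
post=lambda x:mag+d*(x-.062)
manip.move_linear(post(-.13)+[0,0,.046],rate=.12,rot=ori(Y));st()
manip.move_linear(post(-.04)+[0,0,.046],rate=.08);st()
for n in('top','scene'):
    c=cap(n);np.save(n+'1.npy',c,allow_pickle=True);cv2.imwrite(f'pics/{n}1.png',c['image'])
    P=cloud(c);k=lambda z0,z1,x,y,r:P[(P[...,2]>z0)&(P[...,2]<z1)&(abs(P[...,0]-x)<r)&(abs(P[...,1]-y)<r)]
    p=k(.135,.156,.534,.15,.05);print(n,'mag',len(p),rect(p) if len(p)>4 else '')
    p=k(.024,.042,.533,.10,.05);print('rim',len(p),rect(p) if len(p)>4 else '')
a=np.load('top1.npy',allow_pickle=True).item()['image'][190:280,170:340];b=np.load('scene1.npy',allow_pickle=True).item()['image'][230:390,240:440]
o=np.zeros((590,760,3),np.uint8);a=cv2.resize(a,None,fx=3,fy=3);o[:270,:510]=a;o[270:590,:400]=cv2.resize(b,None,fx=2,fy=2);cv2.imwrite('pics/in1.png',o)
E
```

```text
t 4.07 p [ 0.5251 -0.1099  0.0419] F [0.3 0.7 0.1] w 0.0884
t 5.16 p [ 0.5242 -0.1097  0.041 ] F [-0.4  0.   0.2] w 0.0155
t 5.41 p [ 0.5245 -0.1098  0.0464] F [-0.4 -0.  -0.9] w 0.0158
t 6.11 p [ 0.5299 -0.0435  0.0459] F [ 0.4 -0.2 -1.8] w 0.0153
t 7.38 p [0.5319 0.0462 0.046 ] F [ 0.1  0.6 -1.6] w 0.0155
top mag 92 (array([533.8, 157.7]), array([24.6, 43.4]), 88.5)
rim 0 
scene mag 290 (array([534.2, 149.1]), array([47.9, 46.1]), 89.6)
rim 302 (array([554.5,  99. ]), array([108.4,  64. ]), 59.2)
```

View pics/in1.png

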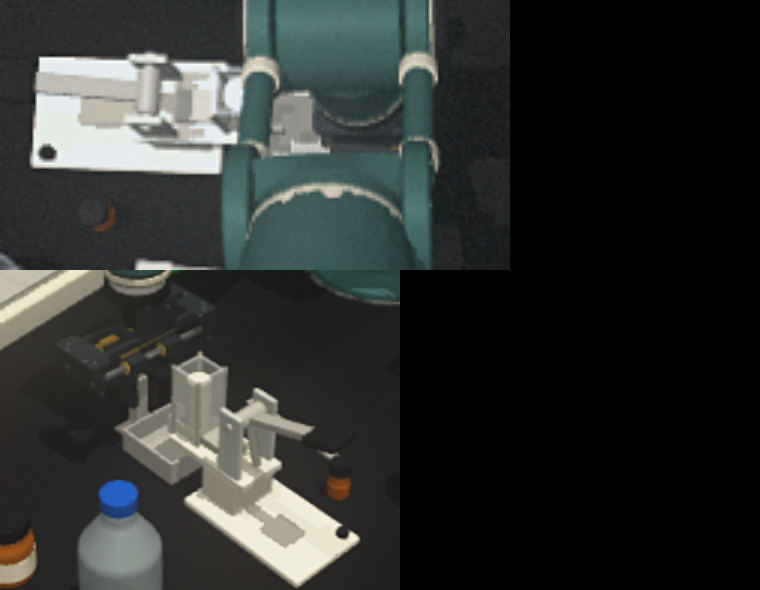

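The dish is under the spout with no contact force. Set it down, release, retreat and check its position from above before pressing.

```bash
python3 - <<'E'
from h import *
s=manip.state()['tool_pos']
manip.move_linear([.5319,.0465,.041],rate=.05);manip.dwell(.2);st()
manip.set_gripper(.05,20);manip.move_linear([.5319,.0465,.24],rate=.25);manip.set_gripper(0.,20)
manip.move_pose([.538,.29,.26],ori(np.radians(88.8)));st()
c=cap('top');np.save('top2.npy',c,allow_pickle=True);P=cloud(c)
k=lambda z0,z1,x,y,r:P[(P[...,2]>z0)&(P[...,2]<z1)&(abs(P[...,0]-x)<r)&(abs(P[...,1]-y)<r)]
for n,a in dict(post=(.06,.09,.532,.047,.03),rim=(.024,.04,.533,.09,.05),mag=(.135,.156,.534,.149,.04)).items():
    p=k(*a);print(n,len(p),rect(p) if len(p)>4 else '')
S=cap('scene');P=cloud(S)
for n,a in dict(post=(.06,.09,.532,.047,.03),pad=(.15,.185,.538,.33,.025)).items():
    p=k(*a);print('S',n,len(p),rect(p) if len(p)>4 else '',np.median(p,0) if len(p) else '')
dark=(S['image'].max(2)<60)
p=P[dark&(P[...,2]>.13)&(P[...,2]<.2)&(abs(P[...,0]-.538)<.04)&(abs(P[...,1]-.33)<.04)];print('dark pad',len(p),rect(p),p.mean(0),p.min(0),p.max(0))
o=np.zeros((600,760,3),np.uint8);o[:270,:630]=cv2.resize(c['image'][190:280,160:370],None,fx=3,fy=3);o[270:590,:400]=cv2.resize(S['image'][230:390,240:440],None,fx=2,fy=2);cv2.imwrite('pics/in2.png',o)
E
```

```text
t 7.93 p [0.5319 0.0464 0.0409] F [ 0.7 -0.5 -0.1] w 0.0157
t 11.34 p [0.538  0.2891 0.2597] F [ 0.5 -0.7 -0.1] w -0.0001
post 49 (array([531.2,  45.6]), array([14.8, 15.6]), 1.7)
rim 123 (array([533.4,  89. ]), array([97.7, 85.5]), 89.5)
mag 168 (array([534. , 148.1]), array([43.5, 44.2]), 88.0)
S post 80 (array([531.1,  49. ]), array([24.9, 19. ]), 83.3) [0.5343332  0.05221293 0.07273691]
S pad 284 (array([539.1, 329.1]), array([38.9, 48.2]), 1.3) [0.54400939 0.33522711 0.16696755]
dark pad 274 (array([538.6, 331.9]), array([43.8, 38.9]), 87.4) [0.5425951  0.33486649 0.1667543 ] [0.51948767 0.30945261 0.15298904] [0.55836482 0.3534574  0.17478141]
```

View pics/in2.png

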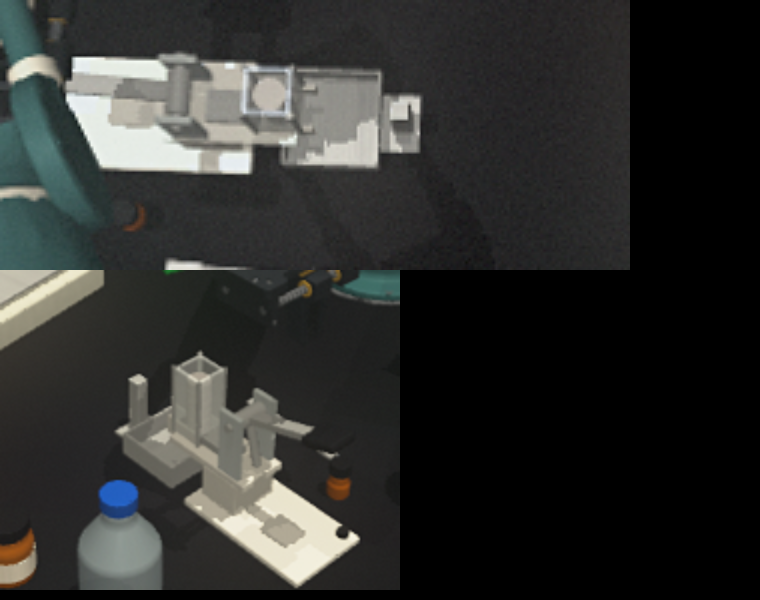

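The dish sits right: post-to-magazine distance is 102.5 mm against a nominal 102. The pad centre is at (0.538, 0.330, 0.166). First stroke, watching the force.

```bash
cat >> h.py <<'E'
PX,PY=.538,.330
def stroke(log=False):
    manip.move_linear([PX,PY,.115],rate=.12)
    z=.115;fs=[]
    while z>.0945:
        manip.move_linear([PX,PY,z],rate=.06);s=manip.state();f=s['contact_force'][2];fs.append((round(z,4),round(s['tool_pos'][2],4),round(f,1)))
        if f>22:break
        z-=.003
    manip.dwell(.25);st();print(fs)
    manip.move_linear([PX,PY,.182],rate=.12);manip.dwell(.4);st()
def look(name):
    o=np.zeros((600,760,3),np.uint8);c=cap('top');S=cap('scene');np.save(f'{name}_top.npy',c,allow_pickle=True);np.save(f'{name}_sc.npy',S,allow_pickle=True)
    o[:270,:630]=cv2.resize(c['image'][190:280,160:370],None,fx=3,fy=3);o[270:590,:400]=cv2.resize(S['image'][230:390,240:440],None,fx=2,fy=2);cv2.imwrite(f'pics/{name}.png',o)
E
python3 - <<'E'
from h import *
manip.move_pose([PX,PY,.184],ori(np.radians(88.8)));st()
stroke();look('s1')
E
```

```text
t 11.88 p [0.5376 0.3286 0.1832] F [ 1.  -0.1  0.6] w 0.0008
t 14.6 p [0.5415 0.3306 0.1026] F [-1.6 -2.6 14.4] w 0.0006
[(0.115, np.float64(0.1195), np.float64(7.1)), (0.112, np.float64(0.1164), np.float64(7.6)), (0.109, np.float64(0.1133), np.float64(7.1)), (0.106, np.float64(0.1102), np.float64(8.2)), (0.103, np.float64(0.1072), np.float64(8.8)), (0.1, np.float64(0.1042), np.float64(9.1)), (0.097, np.float64(0.1025), np.float64(15.1))]
t 15.86 p [0.5378 0.3299 0.1815] F [-0.8 -0.6 -0.2] w 0.0004
```

View pics/s1.png

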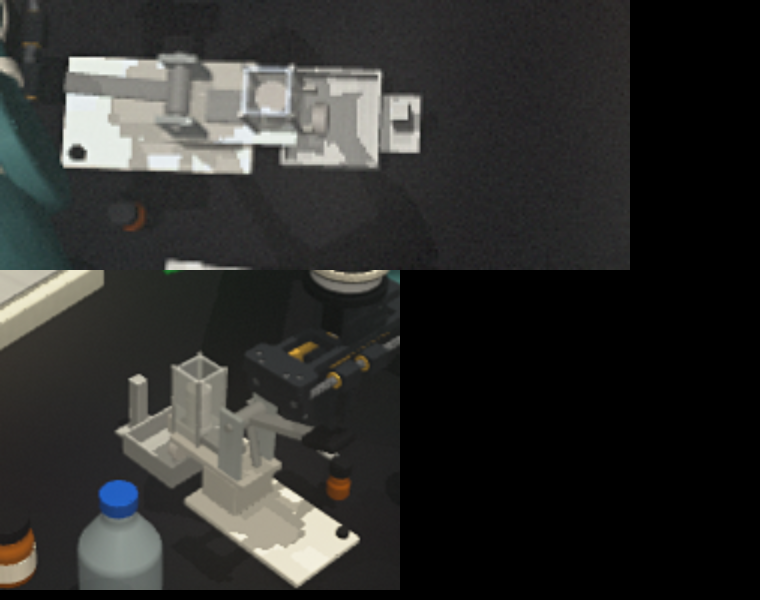

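The stroke hit its stop (TCP 0.1025, force jumped to 15 N) and one plug is in the dish at (318,118). Two more strokes, reading the stack height in the magazine each time.

```bash
python3 - <<'E'
from h import *
def stack(c):
    P=cloud(c);p=P[(abs(P[...,0]-.534)<.009)&(abs(P[...,1]-.1485)<.009)&(P[...,2]<.14)&(P[...,2]>.05)];return len(p),np.round(np.percentile(p[:,2],[25,50,75]),4) if len(p) else ''
print(stack(np.load('top2.npy',allow_pickle=True).item()),stack(np.load('s1_top.npy',allow_pickle=True).item()))
stroke();print('stack',stack(cap('top')))
stroke();look('s3');print('stack',stack(np.load('s3_top.npy',allow_pickle=True).item()))
E
```

```text
(53, array([0.1302, 0.1323, 0.1337])) (49, array([0.1185, 0.1201, 0.1216]))
t 18.67 p [0.5402 0.3307 0.1022] F [-5.5 -4.2 23. ] w 0.0001
[(0.115, np.float64(0.1172), np.float64(6.8)), (0.112, np.float64(0.1141), np.float64(7.3)), (0.109, np.float64(0.1111), np.float64(7.5)), (0.106, np.float64(0.108), np.float64(7.5)), (0.103, np.float64(0.105), np.float64(8.0)), (0.1, np.float64(0.1027), np.float64(11.2)), (0.097, np.float64(0.1022), np.float64(23.5))]
t 19.93 p [0.5379 0.3299 0.1816] F [ 0.  -0.2  0.2] w 0.0004
stack (54, array([0.1064, 0.1086, 0.1106]))
t 22.68 p [0.5402 0.3307 0.1022] F [-4.5 -4.2 23. ] w 0.0006
[(0.115, np.float64(0.1172), np.float64(6.2)), (0.112, np.float64(0.1141), np.float64(6.7)), (0.109, np.float64(0.1111), np.float64(7.6)), (0.106, np.float64(0.108), np.float64(7.3)), (0.103, np.float64(0.1049), np.float64(8.4)), (0.1, np.float64(0.1027), np.float64(11.8)), (0.097, np.float64(0.1022), np.float64(23.5))]
t 23.94 p [0.5378 0.3299 0.1816] F [-0.7 -0.7 -0.5] w 0.0004
stack (41, array([0.0949, 0.0974, 0.0986]))
```

View pics/s3.png

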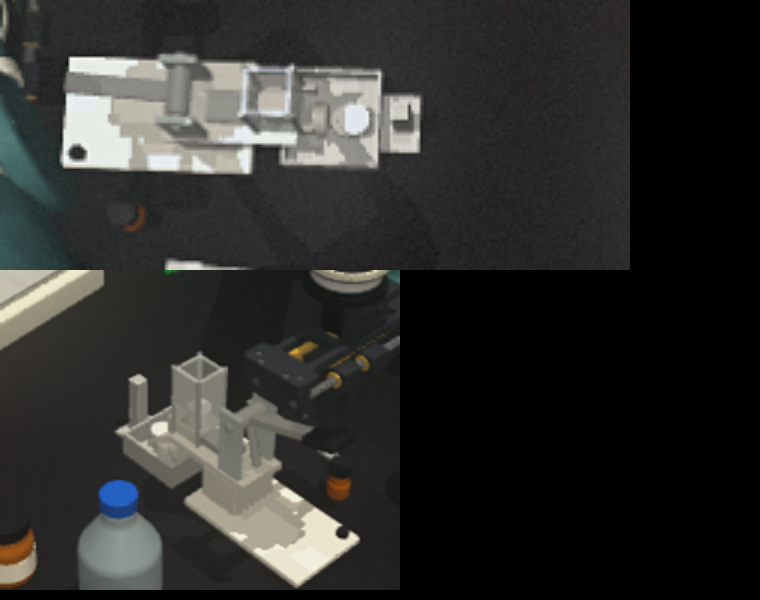

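Stack top went 132 → 120 → 108 → 97 mm: exactly three plugs out, three left. The plugs show in the dish at (318,118) and (355,120). Next: regrasp and draw the dish out.

```bash
python3 - <<'E'
from h import *
c=np.load('s3_top.npy',allow_pickle=True).item();P=cloud(c)
p=P[(P[...,2]>.06)&(P[...,2]<.09)&(abs(P[...,0]-.532)<.03)&(abs(P[...,1]-.047)<.03)];print('post',rect(p))
Y=np.radians(88.8);d=np.array([np.cos(Y),np.sin(Y),0]);G=np.array([.5317,.0462,0])
manip.move_linear([PX,PY,.25],rate=.25)
manip.move_pose(G+[0,0,.22],ori(Y));manip.set_gripper(.06,20)
manip.move_linear(G+[0,0,.12],rate=.2);manip.move_linear(G+[0,0,.041],rate=.1);st()
manip.set_gripper(.008,50);st()
manip.move_linear(G+[0,0,.045],rate=.04);st()
manip.move_linear(G-.17*d+[0,0,.045],rate=.09);st()
manip.move_linear(G-.17*d+[0,0,.16],rate=.1);st()
c=cap('wrist');S=cap('scene');P=cloud(c)
cv2.imwrite('pics/out.png',np.hstack([cv2.resize(c['image'][150:480,170:470],(400,440)),cv2.resize(S['image'][170:335,220:370],(400,440))]))
E
```

```text
post (array([531.2,  45.7]), array([15.4, 15.7]), 88.2)
t 28.13 p [0.5324 0.0462 0.0416] F [-0.1 -1.5  0.4] w 0.0602
t 28.88 p [0.5318 0.0462 0.0411] F [-0.6  0.5  0.2] w 0.0156
t 29.12 p [0.5316 0.0462 0.045 ] F [ 0.   0.1 -2.1] w 0.0158
t 31.17 p [ 0.5281 -0.1234  0.045 ] F [ 0.4 -0.6 -2. ] w 0.0156
t 32.47 p [ 0.5275 -0.1236  0.1591] F [-0.   0.1 -1.3] w 0.0151
```

View pics/out.png

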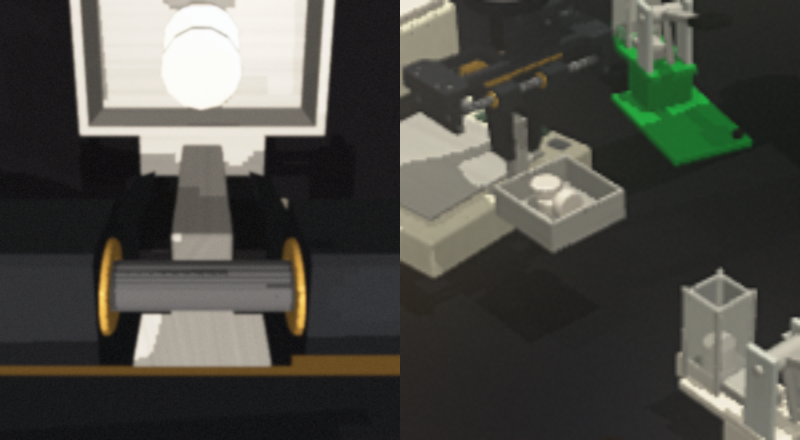

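The dish is held level clear of the dispenser with the plugs inside: two stacked, one leaning. Now place it on the pan.

```bash
python3 - <<'E'
from h import *
Y=np.radians(97.8);T=np.array([.499-.062*np.cos(Y),-.3075-.062*np.sin(Y),0]);print(T)
manip.move_linear(T+[0,0,.165],rate=.12,rot=ori(Y));st()
manip.move_linear(T+[0,0,.112],rate=.08)
z=.107
while z>.098:
    manip.move_linear(T+[0,0,z],rate=.03);f=manip.state()['contact_force'][2];print(round(z,4),round(f,1))
    if f>1.5:break
    z-=.001
st();manip.set_gripper(.05,20);manip.dwell(.2)
manip.move_linear(T+[0,0,.25],rate=.15);st()
manip.move_pose([.36,.22,.30],ori(np.radians(95)));manip.dwell(.3);st()
c=cap('top');S=cap('scene');P=cloud(c)
k=lambda z0,z1,x,y,r:P[(P[...,2]>z0)&(P[...,2]<z1)&(abs(P[...,0]-x)<r)&(abs(P[...,1]-y)<r)]
p=k(.122,.152,.507,-.369,.03);print('post',rect(p),np.median(p[:,2]))
p=k(.083,.1,.499,-.3,.047);print('rim',rect(p),np.median(p[:,2]))
cv2.imwrite('pics/fin.png',np.hstack([cv2.resize(c['image'][150:330,370:500],(400,554)),cv2.resize(S['image'][170:300,160:320],(400,554))]))
cv2.imwrite('pics/fintop.png',c['image'])
E
```

```text
[ 0.50741437 -0.36892637  0.        ]
t 34.77 p [ 0.5075 -0.3684  0.165 ] F [-0.  -0.4 -2.3] w 0.0157
0.107 -1.4
0.106 -3.0
0.105 -1.2
0.104 -0.8
0.103 -0.5
0.102 6.9
t 37.14 p [ 0.5076 -0.3691  0.103 ] F [-1.8  2.3  6.9] w 0.0158
t 39.14 p [ 0.5068 -0.3685  0.2486] F [-0.3 -0.1  0.4] w 0.05
t 41.62 p [0.3603 0.2197 0.2999] F [ 0.5  0.  -0. ] w 0.0499
post (array([ 506.7, -368.7]), array([15.5, 16.9]), 2.1) 0.13750440135386488
rim (array([ 499.6, -308.1]), array([85.8, 84.7]), 7.0) 0.09056172324819456
```

View pics/fin.png

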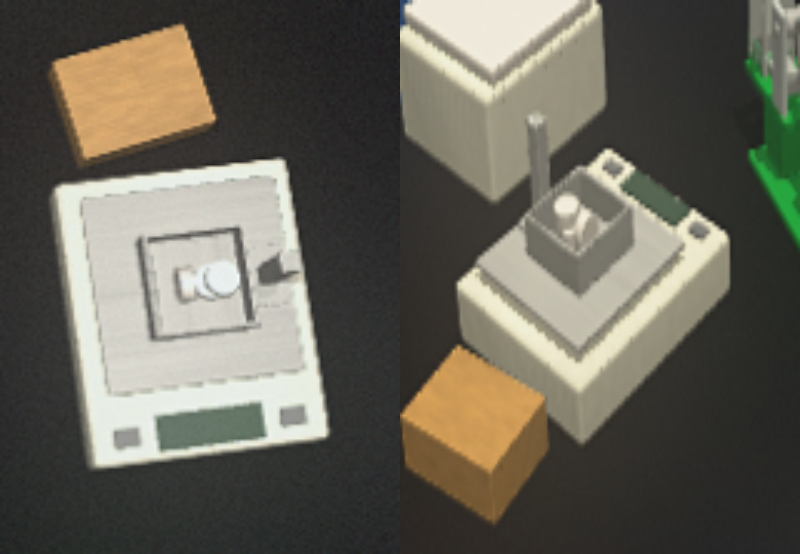

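View pics/fintop.png

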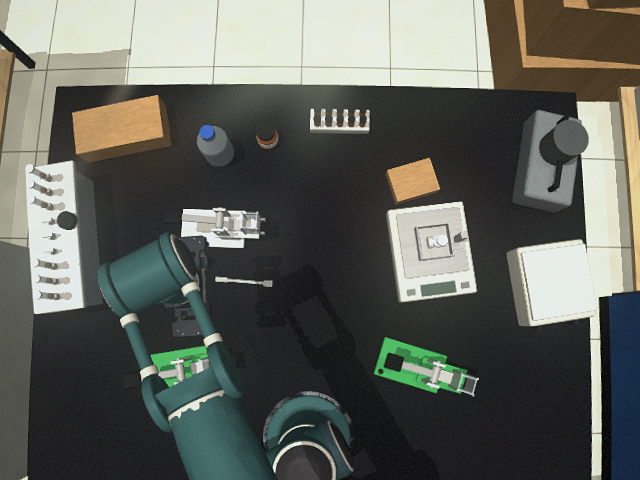

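The dish stands upright on the pan with the bowl centre at (499.6, -308.1), under 1 mm from the estimated pan centre. The plugs are inside and everything else in view is unmoved. Handing in.

```bash
python3 -c "
from h import *
st();order.close_job()"
```

```text
t 41.73 p [0.3601 0.2198 0.2999] F [0.4 1.  0.4] w 0.0497
the job is handed in; nothing more can be done
```

The job is done and handed in at 41.7 s on the robot clock. I slid the dish under the white dispenser's spout, pressed the lever three full strokes, then drew the dish out and set it on the pan of the balance with the display.

- **Strokes:** Each one reached the lower stop, with the force rising from about 9 N to 15–23 N. I then raised the fingers clear of the pad so the lever could come fully up.
- **Plug count:** The stack top in the magazine fell 132 → 120 → 108 → 97 mm. That is exactly three plugs out and three left.
- **Placing:** The dish is upright. The bowl centre measures (0.4996, -0.3081) m, against my pan estimate of (0.499, -0.3075). My two pan measurements differed by about 2.6 mm in y, and I used their mean.
- **Height:** The rim read about 91 mm and the post top 137.5 mm, as expected for a dish standing on the 62 mm pan.
- **Plugs in the dish:** After drawing it out I saw two plugs stacked and one leaning, all inside the bowl. In the last pictures the plugs are still inside, but they overlap too much to count separately there.
- **Bystanders:** The objects visible in the last top view look unmoved; the arm hid the beaker and vial, so those were not checked at the end. No unexpected contact forces appeared.

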